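Set the air for glaze spraying

ROBOT

A 7-joint arm with a two-finger parallel gripper is mounted at the origin on the work surface; the furniture and walls round the work are solid. World frame = base frame: x ahead of the robot, y to its left, z up, the work surface at z = 0. Lengths are in m, angles in rad, forces in N, time in s.
With the tool pointing down it reaches from about 0.425 to 0.925 m from the base axis. Payload 6.8 kg.
Tool frame: the origin (TCP) lies on the centre line of the jaws, within the pads' length; the fingertips stand 14 mm ahead of it and the grasp point (between the pads) lies 5 mm behind it; z points along the fingers, y is the line along which they close (so a half turn about z gives the same grasp; the last joint's range is limited). The gripper opens to 85 mm and grips with 20 to 120 N. Pads are 22 mm wide; open, the fingers measure 114 mm over their backs; the gripper's body (76 mm by 85 mm) begins 54 mm behind the grasp point. The pads swing forward as they close: fully open they stand 13 mm farther back than shut.
Start: joints at [-0.108, 0.477, 0.022, 1.555, -0.011, 1.109, -0.083], TCP at [0.675, 0, 0.245] pointing down, gripper open.
Joint ranges: [-2.96, 2.96], [-0.34, 2.1], [-1.41, 1.46], [0.24, 2.44], [-1.37, 4.51], [0.17, 1.92], [-2.96, 2.96]. Speed limits (rad/s): [2.39, 2.39, 3.14, 3.14, 3.14, 3.14, 3.14].

INTERFACE

Orientations are given as a unit quaternion [w, x, y, z].
In Python, from station import bot gives the robot as it stands. The module is installed in compiled form; this text tells all that it offers.
- The arm moves only by the tool drive_tool, never from a script. Its argument "commands" is a list of rows, each an object with "hand": the opening, from 0 (shut) to 1 (fully open); "translation": the shift along the world's x, y, z in mm, a list of three; "angular": the turn, a rotation vector about the world's x, y, z in rad, a list of three. In form: [{"hand": hand, "translation": [tx, ty, tz], "angular": [ax, ay, az]}, ...]. A call has 1 to 12 rows; each row is the pose to reach, as a shift and turn from the pose commanded when the call began; what a row does not reach only later rows make up. A row lasts 1/8 s, in which the tool goes at most 62.5 mm and 10.7 degrees, less where a joint would pass 70% of its speed; a pose out of reach is approached as far as the arm can. A call with a gripper value outside its range is refused whole. The fingers move at their own pace and stop on an object; "force" is the grip in N (left out, the last holds). Time passes only in rows, so rows that repeat a pose let the fingers close. It gives the time, the measured TCP pose, the force, the opening and the grip force at its end, in the units of the state.
- bot.get_obs(): the state, without advancing time (a new reading comes with each control period).
- bot.read_camera(name): name is "scene" or "side" or "wrist"; returns the picture (384x512x3 uint8, red, green, blue); there is no depth.
- bot.camera_model(name): a dict with "fx", "fy", "cx", "cy" (pixels), "view" (4x4, takes a point from world to camera coordinates). Camera axes: x right, y up, looking along -z (the intrinsics and any distortion apply to the point x, -y, -z); pixel columns grow to the right and rows downward; lengths in m; the calibration is good to about 2 mm. A picture is of the moment at which its call begins: read the wrist's pose just before it. camera_model takes no time and is no camera call; for the wrist camera it gives the pose at the moment of the call.
- bot.hand_in(): hands the job in; it is judged then, once.
Trained networks look in the newest picture that a camera, given by its name, has taken for a name from the list of things; names that differ only in an ending like _2 or _b are one class to them, and where a whole thing is asked for, a point or a joint stands for the part that bears it (a point fixed in the world has none). Each returns a list of dicts, best first, with "score" (0 to 1); they miss things now and then, are a little off and sometimes report something else, mostly with a low value. They report only what shows in the picture. A call takes as long as a camera call.
- bot.find_in(camera, query): "position" ([column, row] in pixels, amid what is visible of it).
- bot.outline_of(camera, query): "pixels" (384x512 bool, what is visible of it) and "position" ([column, row] in pixels, amid what is visible of it).
The state is a dict: "t": time; "q": joint angles; "joint_vel": joint speeds; "joint_torque": joint torques, N m; "eef_pos": TCP position; "tool_rot": TCP orientation; "contact_force": force on the tool from outside, world axes, zero at the start; "torque": the same for the moment, N m; "gripper_width": opening from 0.0 (shut) to 1.0 (fully open); "grasp_force": force on a finger pad.
Only numpy, scipy, OpenCV 4.12 (cv2) and the standard library are available. Lean on these libraries where they do the work, as an engineer would, in place of code of your own. Each camera call takes 0.05 s, during which the arm holds its last target. There are 200 camera calls.

TASK

Get the air set ready for the spray gun. With the cock still shut, turn the regulator knob clockwise until its white line stands at the red mark, coming up to the mark without running past it; then swing the blue cock lever open until it stands over the yellow mark, and let go of everything. Leave the pots and the tin where they are.

Things in the scene. Friction and masses are not known exactly. Their poses are not given: they have to be found in the camera images.
- regulator_knob (a joint): turning angle (rad) of the black ribbed regulator knob about a vertical axis; grows clockwise seen from above, 0 to 4.71 between stops. Round grip 56 mm in diameter, 36 mm high, on a thin skirt 76 mm in diameter over a white dial disc 108 mm in diameter. It stays where left (friction 0.08 N m). At the start it stands 0.8 to 2.8 rad anticlockwise of the red mark; a gauge needle turns with it
- knob_grip (a point): point on the knob's axis at the height to grip it: 12 mm below the knob's flat top and 24 mm above the skirt
- knob_index (a point): outer end of the knob's white line, 40 mm from the axis, at the height of the skirt, 27 mm below knob_grip; turns with the knob
- red_mark (a point): tip of the flat red wedge clipped on the dial disc, 40 mm from the knob's axis and pointing at it, below the level of the skirt's top. When the white line stands at it, knob_index and this point coincide. The wedge does not move; its y axis points anticlockwise round the dial
- cock_lever (a joint): opening angle (rad) of the cock's lever about a vertical axis; 0 is shut (the lever square to the pipe, toward the robot), 1.571 fully open (lever along the pipe, away from the regulator); it grows clockwise seen from above. It stays where it is left (friction about 0.25 N m).
- lever_pivot (a point): point on the lever's turning axis at the height of the lever's blue grip, 102 mm from the knob's axis
- lever_grip (a point): middle of the lever's blue plastic grip, 95 mm from the pivot; the grip is a bar 66 mm long along the lever, 18 mm wide and 14 mm high, its middle 174 mm above the table with nothing fixed below it; the knob's top is 207 mm above the table
- lever_index (a point): point on the lever's middle line 57 mm from the axis, on the narrow (8 mm) steel shank with a white line, 8 mm below the height of the blue grip; turns with the lever
- yellow_mark (a point): point on the middle of the flat yellow wedge on the aluminium quadrant plate under the lever, 57 mm from the lever's axis. When the lever stands over it, lever_index and this point coincide. It does not move.
- air_station: the whole compressed-air set, screwed down: wooden board 110 x 240 x 18 mm, grey bracket, regulator, brass cock and pipe; origin at the middle of the board's underside. Its x points away from the robot, y along the pipe; the knob's axis is at x 0, y -45 mm, the lever's at x 0, y +57 mm. Nothing on it is higher than the knob's top
- biscuit_bowl: bystander: pink unglazed bowl, 121 mm wide, 61 mm high, standing on the banding wheel (turntable); origin at the middle of its foot
- dark_bowl: bystander: dark brown bowl, 136 mm wide, 73 mm high; origin at the middle of its foot
- oxide: bystander: lidded tin with a blue top, 64 mm in diameter, 72 mm high; origin at the middle of its base
- pale_pitcher: bystander: pale grey clay pitcher, 116 x 137 x 126 mm; origin at the middle of its base

How it is judged:
On the way, in this order (a step that is already met when the one before it is completed fails the run):
1. the knob's white line stands at the red mark (within 7 degrees) and rests there while the cock is still shut (less than 9 degrees open) (distance between knob_index and red_mark below 0.0049 m and value of joint cock_lever below 0.157 rad and velocity of joint regulator_knob between -0.05 and 0.05 rad/s), for 0.3 s.
2. the cock lever stands over the yellow mark (within 8 degrees) (distance between lever_index and yellow_mark below 0.008 m), for 0.2 s.
At the end, for the whole second after the job is handed in: the knob's white line stands within 7 degrees of the red mark, the cock lever within 8 degrees of the yellow mark, both at rest (distance between knob_index and red_mark below 0.0049 m and distance between lever_index and yellow_mark below 0.008 m and velocity of joint regulator_knob between -0.05 and 0.05 rad/s and velocity of joint cock_lever between -0.05 and 0.05 rad/s); the robot touches nothing.
It fails at once if the knob is run more than 15 degrees past the red mark (y of knob_index in the frame of red_mark below -0.0104 m).
It fails at once if the pink bowl is pushed more than 3 cm from its place (distance of biscuit_bowl from where it was at the start of the episode above 0.03 m).
It fails at once if the dark bowl is pushed more than 3 cm from its place (distance of dark_bowl from where it was at the start of the episode above 0.03 m).
It fails at once if the tin is pushed more than 3 cm from its place (distance of oxide from where it was at the start of the episode above 0.03 m).
It fails at once if the pitcher is pushed more than 3 cm from its place (distance of pale_pitcher from where it was at the start of the episode above 0.03 m).
It also fails if it takes over 58 s, if anything falls off the work surface, if the arm or the gripper's body presses on something with over 40 N, if the wrist force passes 120 N, or if a joint passes its speed limit or range.

## Working session

There is one attempt and no reset: what is moved stays moved. The work goes in short steps, Python scripts to look and compute and a tool call to move; the robot and the scene stay as the last step left them, time stands still between calls to the robot, and variables do not carry over. Pictures are saved under pics/ and viewed, at most 10 in all, crops included, and the job is handed in when it is done.

Besides the shell and the picture viewer there is one more tool, called after "Request:" as a command line: name --argument value ..., lists and objects as JSON in quotes. drive_tool: Moves the arm, as the interface text tells. Its arguments: {"type":"object","properties":{"commands":{"type":"array","items":{"type":"object","properties":{"hand":{"type":"number"},"translation":{"type":"array","items":{"type":"number"}},"angular":{"type":"array","items":{"type":"number"}}}}},"force":{"type":"number"}},"required":["commands"]}

```bash
mkdir -p pics; cat > h.py <<'E'
import numpy as np, cv2
from station import bot
def ray(m,p):
    V=np.array(m["view"]);R=V[:3,:3];c=-R.T@V[:3,3]
    d=np.array([(p[0]-m["cx"])/m["fx"],-(p[1]-m["cy"])/m["fy"],-1.]);d=R.T@d
    return c,d/np.linalg.norm(d)
def tri(rs):
    A=sum(np.eye(3)-np.outer(d,d) for c,d in rs);b=sum((np.eye(3)-np.outer(d,d))@c for c,d in rs)
    return np.linalg.solve(A,b)
def onz(m,p,z):
    c,d=ray(m,p);return c+d*(z-c[2])/d[2]
def proj(m,X):
    V=np.array(m["view"]);x=V[:3,:3]@np.array(X)+V[:3,3]
    return np.array([m["cx"]+m["fx"]*x[0]/-x[2],m["cy"]-m["fy"]*x[1]/-x[2]])
def save(im,n): cv2.imwrite("pics/"+n,im[:,:,::-1])
E
python3 - <<'E'
from h import *
names=["knob_grip","knob_index","red_mark","lever_pivot","lever_grip","lever_index","yellow_mark","air_station","biscuit_bowl","dark_bowl","oxide","pale_pitcher"]
ims=[];R={}
for c in ["scene","side","wrist"]:
    m=bot.camera_model(c);im=bot.read_camera(c);ims.append(im);save(im,c+"0.png")
    print(c,np.round(-np.array(m["view"])[:3,:3].T@np.array(m["view"])[:3,3],3),[k for k in m])
    for n in names:
        f=bot.find_in(c,n)
        if f: R.setdefault(n,[]).append((c,ray(m,f[0]["position"])));print(n,np.round(f[0]["position"],1),round(f[0]["score"],2))
for n,r in R.items():
    if len(r)>1:print(n,[x[0] for x in r],np.round(tri([x[1] for x in r]),4))
o=np.hstack([cv2.resize(i,(400,300)) for i in ims[:2]])
save(np.vstack([o,np.hstack([cv2.resize(ims[2],(400,300)),np.zeros((300,400,3),np.uint8)])]),"all0.png")
print(bot.get_obs()["t"])
E
```

```text
scene [-0.707 -0.529  1.001] ['fx', 'fy', 'cx', 'cy', 'view']
knob_index [264.5 176.5] 0.62
air_station [264.8 178.6] 0.9
biscuit_bowl [339.9 250.1] 0.61
oxide [337.5 250.2] 0.68
pale_pitcher [165.1 179.6] 0.67
side [0.071 1.199 0.73 ] ['fx', 'fy', 'cx', 'cy', 'view']
knob_grip [215.5 187.6] 0.64
knob_index [220.2 187.5] 0.7
red_mark [321.  163.7] 0.58
lever_pivot [225.1 206.4] 0.49
lever_grip [224.4 204.1] 0.53
lever_index [209.6 222. ] 0.57
biscuit_bowl [321.7 164.8] 0.78
dark_bowl [273.6 260.3] 0.94
oxide [286.  235.1] 0.96
pale_pitcher [192.1 286.5] 0.92
wrist [0.674 0.066 0.374] ['fx', 'fy', 'cx', 'cy', 'view']
knob_index [21.5 13.5] 0.57
air_station [211.1  24.3] 0.8
oxide [19.2 14.4] 0.62
knob_index ['scene', 'side', 'wrist'] [0.581  0.1618 0.1761]
air_station ['scene', 'wrist'] [0.6292 0.1669 0.1207]
biscuit_bowl ['scene', 'side'] [ 0.3636 -0.198   0.1461]
oxide ['scene', 'side', 'wrist'] [0.4613 0.0273 0.0054]
pale_pitcher ['scene', 'side'] [0.5172 0.5685 0.0618]
1.95
```

View pics/all0.png

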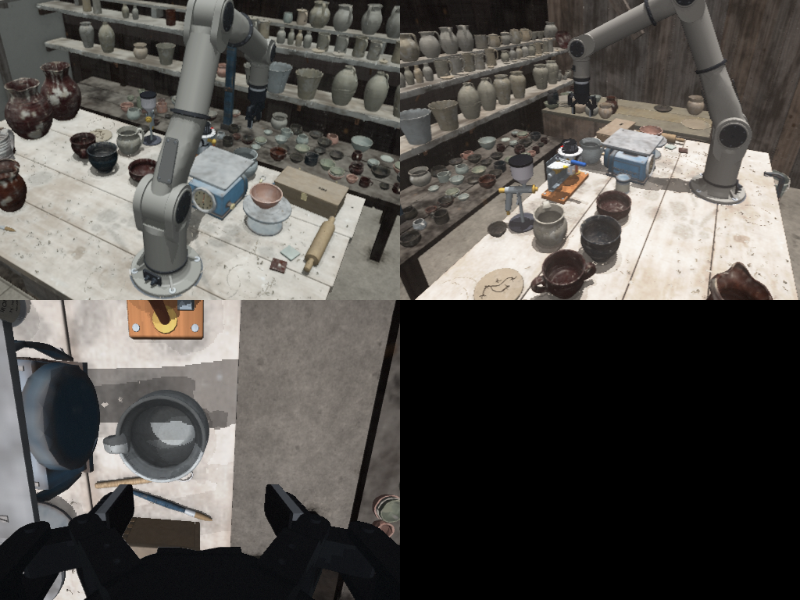

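The wrist view, where up is +y, shows the board's end at full-picture pixel (210,25). The station lies to the left of the arm, with the grey pitcher between, so I'll move up and over it to look down.

Request:
drive_tool --commands '[{"hand": 1, "translation": [0, 0, 60], "angular": [0, 0, 0]}, {"hand": 1, "translation": [0, 30, 110], "angular": [0, 0, 0]}, {"hand": 1, "translation": [-10, 80, 140], "angular": [0, 0, 0]}, {"hand": 1, "translation": [-15, 130, 160], "angular": [0, 0, 0]}, {"hand": 1, "translation": [-15, 130, 160], "angular": [0, 0, 0]}, {"hand": 1, "translation": [-15, 130, 160], "angular": [0, 0, 0]}]'

```text
t: 2.7
eef_pos: [0.66, 0.1294, 0.405]
tool_rot: [0.0, 0.707, 0.707, -0.0]
contact_force: [0.3, -0.9, -0.3]
gripper_width: 1.003
grasp_force: 0.0
```

```bash
cat > look.py <<'E'
from h import *
import sys,json
tag=sys.argv[1];names=sys.argv[2:]
o=bot.get_obs();m=bot.camera_model("wrist");im=bot.read_camera("wrist");save(im,tag+".png")
r={"m":{k:np.array(v).tolist() for k,v in m.items()},"f":{}}
for n in names:
    f=bot.find_in("wrist",n)
    if f: r["f"][n]=np.array(f[0]["position"]).tolist();print(n,np.round(f[0]["position"],1),round(f[0]["score"],2))
json.dump(r,open(tag+".json","w"))
print(np.round(o["eef_pos"],4),np.round(o["tool_rot"],3),bot.get_obs()["t"],np.round(-np.array(m["view"])[:3,:3].T@np.array(m["view"])[:3,3],3),m["fx"],m["cx"],m["cy"])
E
python3 look.py w1 knob_grip knob_index red_mark lever_pivot lever_grip lever_index yellow_mark air_station
```

```text
knob_grip [225.   94.5] 0.64
knob_index [227.7  97.7] 0.86
red_mark [268.9 109.5] 0.54
lever_pivot [174.    3.4] 0.75
lever_grip [167.9   1.2] 0.83
lever_index [170.    4.1] 0.8
air_station [230.3  71.6] 0.84
[0.66   0.1294 0.405 ] [ 0.     0.707  0.707 -0.   ] 3.15 [0.659 0.195 0.534] 280.13608499906223 254.58680103845552 193.380602585924
```

View pics/w1.png

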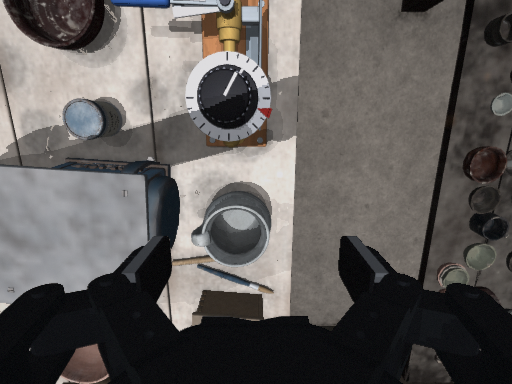

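Knob centred near (228,96), white line pointing to (241,68), red wedge tip near (264,111): about 85° of clockwise turn. The lever is shut, pointing left (-x) at the top edge. I'll take a second view from farther +y.

Request:
drive_tool --commands '[{"hand": 1, "translation": [-15, 50, 0], "angular": [0, 0, 0]}, {"hand": 1, "translation": [-30, 100, 0], "angular": [0, 0, 0]}, {"hand": 1, "translation": [-35, 140, 0], "angular": [0, 0, 0]}, {"hand": 1, "translation": [-35, 140, 0], "angular": [0, 0, 0]}, {"hand": 1, "translation": [-35, 140, 0], "angular": [0, 0, 0]}]'

```text
t: 3.78
eef_pos: [0.6254, 0.2692, 0.4052]
tool_rot: [0.0, 0.707, 0.707, -0.0]
contact_force: [0.3, -1.4, 0.6]
gripper_width: 0.998
grasp_force: 0.0
```

```bash
python3 look.py w2 knob_grip knob_index red_mark lever_pivot lever_grip lever_index yellow_mark air_station
python3 - <<'E'
import json
from h import *
a,b=[json.load(open(t)) for t in("w1.json","w2.json")] if 0 else [json.load(open(t+".json")) for t in("w1","w2")]
for n in a["f"]:
    if n in b["f"]: print(n,np.round(tri([ray(a["m"],a["f"][n]),ray(b["m"],b["f"][n])]),4))
im=cv2.imread("pics/w2.png");cv2.imwrite("pics/w2c.png",cv2.resize(im[0:300,50:450],(800,600),interpolation=cv2.INTER_CUBIC))
E
```

```text
knob_grip [253.7 206.8] 0.58
knob_index [254.3 203.4] 0.89
red_mark [291.4 213.4] 0.5
lever_pivot [194.4 127. ] 0.86
lever_grip [194.1 123.8] 0.77
lever_index [192.9 129.1] 0.89
yellow_mark [215.7 101.7] 0.56
air_station [251.1 152.2] 0.67
[0.6254 0.2692 0.4052] [ 0.     0.707  0.707 -0.   ] 4.225 [0.624 0.335 0.534] 280.13608499906223 254.58680103845552 193.380602585924
knob_grip [0.6235 0.2212 0.182 ]
knob_index [0.6245 0.219  0.1597]
red_mark [0.6767 0.2046 0.1611]
lever_pivot [0.5551 0.3239 0.1575]
lever_grip [0.5504 0.3277 0.1527]
lever_index [0.5528 0.3214 0.1625]
air_station [0.6175 0.2718 0.0085]
```

View pics/w2c.png

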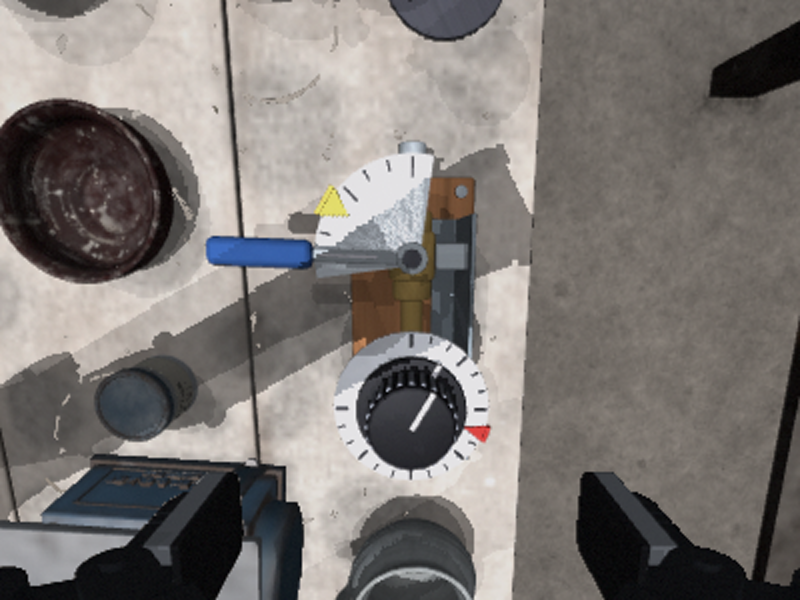

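Crop shows: knob top centre (411,428), dial disc centre (411,406), red tip (467,430), lever hub (412,259), blue grip middle (260,252), yellow wedge (332,203). In full pixels that is half of each, plus (50,0).

```bash
python3 - <<'E'
import json
from h import *
a,b=[json.load(open(t+".json"))["m"] for t in("w1","w2")]
print(np.round(np.array(b["view"])[:3,:3],3).tolist())
f=lambda p:(p[0]/2+50,p[1]/2)
print("disc tri",tri([ray(a,(228.5,96.5)),ray(b,f((411.5,406)))]))
print("red tri",tri([ray(a,(262,111)),ray(b,f((467,430)))]))
for n,p,z in [("knobtop",(411,428),.207),("disc",(411.5,406),.166),("red",(467,430),.166),("lineout",(438,366),.168),("linetopin",(412,430),.207),("linetopout",(435,391),.207),("pivot",(412,259),.178),("grip",(260,252),.181),("yellow",(332,203),.15),("board",(461,190),.018)]:
    print(n,np.round(onz(b,f(p),z),4))
print("w1 disc",onz(a,(228.5,96.5),.166))
print("w1 red",onz(a,(262,111),.166))
im=cv2.imread("pics/w1.png");cv2.imwrite("pics/w1c.png",cv2.resize(im[40:152,160:300],(700,560),interpolation=cv2.INTER_CUBIC))
E
```

```text
[[1.0, -0.001, 0.001], [0.001, 0.965, -0.263], [-0.001, 0.263, 0.965]]
disc tri [0.62612246 0.2203185  0.16244862]
red tri [0.66675559 0.20252099 0.16121008]
knobtop [0.6254 0.2199 0.207 ]
disc [0.626  0.2214 0.166 ]
red [0.6645 0.2039 0.166 ]
lineout [0.6437 0.25   0.168 ]
linetopin [0.6261 0.2186 0.207 ]
linetopout [0.64   0.2436 0.207 ]
pivot [0.6262 0.3204 0.178 ]
grip [0.5331 0.3248 0.181 ]
yellow [0.5742 0.3549 0.15  ]
board [0.6698 0.3723 0.018 ]
w1 disc [0.62658421 0.22011625 0.166     ]
w1 red [0.66832556 0.20280297 0.166     ]
```

View pics/w1c.png

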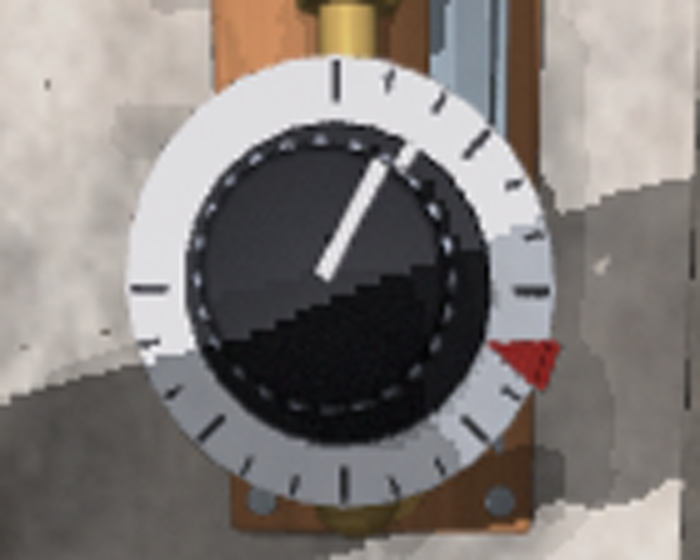

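Knob axis is about (0.626, 0.220) and the turn is about 82° clockwise. I'll go down over the knob and grip it.

Request:
drive_tool --commands '[{"hand": 1, "translation": [1, -49, -30], "angular": [0, 0, 0]}, {"hand": 1, "translation": [1, -49, -80], "angular": [0, 0, 0]}, {"hand": 1, "translation": [1, -49, -130], "angular": [0, 0, 0]}, {"hand": 1, "translation": [1, -49, -170], "angular": [0, 0, 0]}, {"hand": 1, "translation": [1, -49, -195], "angular": [0, 0, 0]}, {"hand": 1, "translation": [1, -49, -213], "angular": [0, 0, 0]}, {"hand": 1, "translation": [1, -49, -213], "angular": [0, 0, 0]}, {"hand": 0.6, "translation": [1, -49, -213], "angular": [0, 0, 0]}, {"hand": 0.5, "translation": [1, -49, -213], "angular": [0, 0, 0]}, {"hand": 0.4, "translation": [1, -49, -213], "angular": [0, 0, 0]}, {"hand": 0.4, "translation": [1, -49, -213], "angular": [0, 0, 0]}, {"hand": 0.4, "translation": [1, -49, -213], "angular": [0, 0, 0]}]' --force 30

```text
t: 5.72
eef_pos: [0.6263, 0.2213, 0.1941]
tool_rot: [0.0, 0.707, 0.707, 0.001]
contact_force: [-2.9, -0.9, 6.1]
gripper_width: 0.645
grasp_force: 31.8
```

```bash
python3 - <<'E'
import json
from h import *
a,b=[json.load(open(t+".json"))["m"] for t in("w1","w2")]
f=lambda p:(p[0]/2+50,p[1]/2)
g=lambda p:(p[0]/5+160,p[1]/5+40)
K=np.array([.626,.2203])
for n,P,z in [("a line",onz(a,g((413,148)),.17),0),("a red",onz(a,g((492,346)),.166),0),("b line",onz(b,f((438,366)),.17),0),("b red",onz(b,f((467,430)),.166),0),("a linetop",onz(a,g((385,165)),.207),0)]:
    v=P[:2]-K;print(n,v,np.hypot(*v),np.degrees(np.arctan2(v[1],v[0])))
y=onz(b,f((332,203)),.166);print(y-[.6262,.3204,0])
o=bot.get_obs();print(o["q"],o["torque"])
E
```

```text
a line [0.01862631 0.03012706] 0.035420044396062576 58.27321573163512
a red [ 0.03778656 -0.0153235 ] 0.040775412012756626 -22.07392488409936
b line [0.01758877 0.03017387] 0.03492602193778585 59.7614928573833
b red [ 0.03852994 -0.01642656] 0.04188541523952919 -23.09011611470855
a linetop [0.01396871 0.02113234] 0.025331807732041436 56.534848453665994
[-0.04989775  0.03367075  0.166     ]
[-0.39604273  0.50662043 -0.05240125  1.62981738  0.02988941  1.00421226
 -0.45790037] [-0.14619911  0.56249411 -0.04337896]
```

Request:
drive_tool --commands '[{"hand": 0.4, "translation": [0, 0, 0], "angular": [0, 0, -0.06]}, {"hand": 0.4, "translation": [0, 0, 0], "angular": [0, 0, -0.18]}, {"hand": 0.4, "translation": [0, 0, 0], "angular": [0, 0, -0.31]}, {"hand": 0.4, "translation": [0, 0, 0], "angular": [0, 0, -0.45]}, {"hand": 0.4, "translation": [0, 0, 0], "angular": [0, 0, -0.59]}, {"hand": 0.4, "translation": [0, 0, 0], "angular": [0, 0, -0.73]}, {"hand": 0.4, "translation": [0, 0, 0], "angular": [0, 0, -0.87]}, {"hand": 0.4, "translation": [0, 0, 0], "angular": [0, 0, -1.0]}, {"hand": 0.4, "translation": [0, 0, 0], "angular": [0, 0, -1.11]}, {"hand": 0.4, "translation": [0, 0, 0], "angular": [0, 0, -1.18]}, {"hand": 0.4, "translation": [0, 0, 0], "angular": [0, 0, -1.22]}, {"hand": 0.4, "translation": [0, 0, 0], "angular": [0, 0, -1.22]}]'

```text
t: 7.22
eef_pos: [0.628, 0.2201, 0.1941]
tool_rot: [0.0, 0.985, 0.174, 0.002]
contact_force: [3.6, -3.4, 6.3]
gripper_width: 0.644
grasp_force: 32.0
```

```bash
python3 look.py w3 knob_index red_mark; python3 -c "
import cv2;im=cv2.imread('pics/w3.png');cv2.imwrite('pics/w3c.png',cv2.resize(im[180:384,120:392],(800,600),interpolation=cv2.INTER_CUBIC))"
```

```text
red_mark [311.1 170.1] 0.92
[0.628  0.2201 0.1941] [0.    0.985 0.174 0.002] 7.375 [0.688 0.243 0.323] 280.13608499906223 254.58680103845552 193.380602585924
```

View pics/w3c.png

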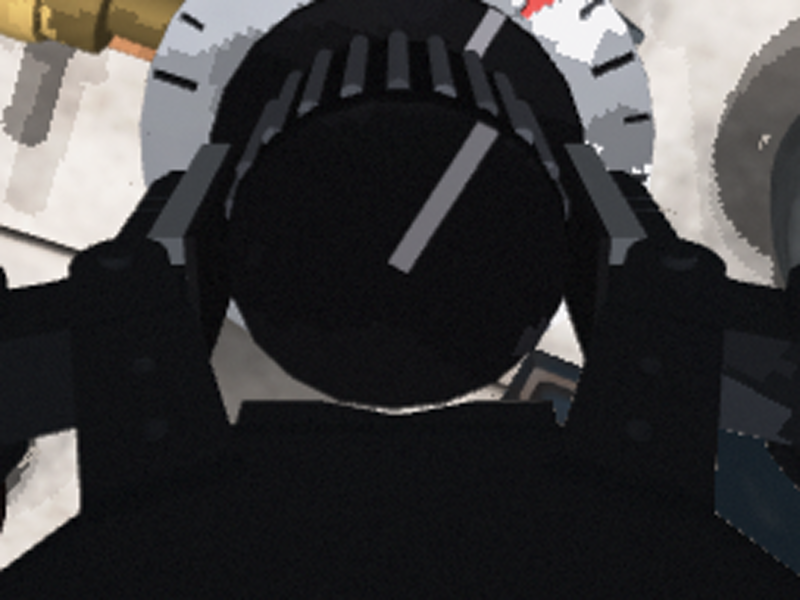

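```bash
python3 - <<'E'
import json
from h import *
m=json.load(open("w3.json"))["m"]
im=cv2.imread("pics/w3.png").astype(int)
red=(im[:,:,2]>150)&(im[:,:,1]<90)&(im[:,:,0]<100)
ys,xs=np.nonzero(red);s=(abs(xs-311)<30)&(abs(ys-170)<30);xs,ys=xs[s],ys[s]
print(len(xs),xs.min(),xs.max(),ys.min(),ys.max())
K=np.array([.626,.2203])
P=np.array([onz(m,(x,y),.166)[:2]-K for x,y in zip(xs,ys)]);r=np.hypot(*P.T);th=np.degrees(np.arctan2(P[:,1],P[:,0]))
i=r.argsort()[:4];print(r[i],th[i],xs[i],ys[i],"mean",th.mean(),r.min(),r.max())
for p in [(290,184.8),(281.5,196)]:
    for z in (.168,.171):
        v=onz(m,p,z)[:2]-K;print("line",p,np.hypot(*v),np.degrees(np.arctan2(v[1],v[0])))
for p in [(255.7,270),(285.5,223)]:
    v=onz(m,p,.207)[:2]-K;print("top",v,np.degrees(np.arctan2(v[1],v[0])))
# dial line seg in w1/w2 red mean
for t,c in(("w1",(264,113)),("w2",(289,216))):
    m2=json.load(open(t+".json"))["m"];q=cv2.imread(f"pics/{t}.png").astype(int)
    y,x=np.nonzero((q[:,:,2]>130)&(q[:,:,1]<90)&(q[:,:,0]<100));s=(abs(x-c[0])<15)&(abs(y-c[1])<15)
    P=np.array([onz(m2,u,.166)[:2]-K for u in zip(x[s],y[s])]);print(t,len(P),np.degrees(np.arctan2(*P.mean(0)[::-1])))
E
```

```text
99 297 325 156 184
[0.03911443 0.03992014 0.04072439 0.04115999] [-19.95671173 -20.020923   -20.0824809  -19.53094972] [297 298 299 299] [184 183 182 181] mean -20.749467422406312 0.03911443018376377 0.056286054310131214
line (290, 184.8) 0.03651411239507251 -14.812215480222674
line (290, 184.8) 0.03687025736455763 -13.68646739493374
line (281.5, 196) 0.02843416171402063 -14.680118901939023
line (281.5, 196) 0.028950250506234163 -13.251161812420236
top [-0.00083984 -0.00154298] -118.55944675396397
top [ 0.0253626  -0.00596566] -13.23620628100732
w1 56 -20.83841029442166
w2 51 -20.00099212898462
```

Line end (290,185) and red tip (297,184): about 6–9° still to go. Turning 0.1 rad more, then measuring numerically.

Request:
drive_tool --commands '[{"hand": 0.4, "translation": [0, 0, 0], "angular": [0, 0, -0.05]}, {"hand": 0.4, "translation": [0, 0, 0], "angular": [0, 0, -0.1]}, {"hand": 0.4, "translation": [0, 0, 0], "angular": [0, 0, -0.1]}]'

```text
t: 7.75
eef_pos: [0.6281, 0.2199, 0.1941]
tool_rot: [0.0, 0.992, 0.124, 0.002]
contact_force: [3.2, -3.6, 6.5]
gripper_width: 0.647
grasp_force: 32.1
```

```bash
python3 look.py w4 red_mark; python3 -c "
import cv2;im=cv2.imread('pics/w4.png');cv2.imwrite('pics/w4c.png',cv2.resize(im[140:230,240:360],(800,600),interpolation=cv2.INTER_CUBIC))"
```

```text
red_mark [305.8 164.3] 0.7
[0.6281 0.2199 0.1941] [0.    0.992 0.124 0.002] 7.85 [0.69  0.236 0.323] 280.13608499906223 254.58680103845552 193.380602585924
```

View pics/w4c.png

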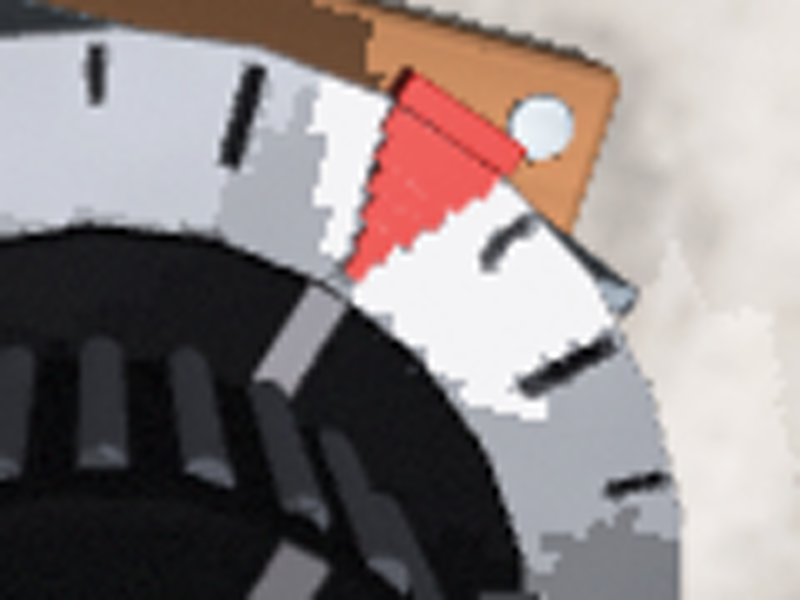

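```bash
python3 - <<'E'
import json
from h import *
m=json.load(open("w4.json"))["m"]
g=lambda p:(p[0]/6.667+240,p[1]/6.667+140)
K=np.array([.626,.2203])
for K in (np.array([.626,.2203]),np.array([.6255,.219]),np.array([.627,.2205])):
  for n,p,zs in (("line",(328,295),(.168,.171)),("linein",(280,375),(.168,.171)),("tip",(352,278),(.165,.168)),("wedgebase",(450,135),(.165,.168))):
    for z in zs:
        v=onz(m,g(p),z)[:2]-K;print(n,z,np.hypot(*v).round(4),np.degrees(np.arctan2(v[1],v[0])).round(1))
E
```

```text
line 0.168 0.0366 -19.7
line 0.171 0.037 -18.7
linein 0.168 0.0286 -21.2
linein 0.171 0.0291 -19.7
tip 0.165 0.0387 -22.0
tip 0.168 0.039 -21.0
wedgebase 0.165 0.0534 -21.0
wedgebase 0.168 0.0534 -20.2
line 0.168 0.0367 -17.6
line 0.171 0.0371 -16.5
linein 0.168 0.0286 -18.4
linein 0.171 0.0292 -17.0
tip 0.165 0.0387 -20.0
tip 0.168 0.039 -18.9
wedgebase 0.165 0.0534 -19.5
wedgebase 0.168 0.0535 -18.7
line 0.168 0.0358 -20.6
line 0.171 0.0361 -19.5
linein 0.168 0.0278 -22.3
linein 0.171 0.0282 -20.8
tip 0.165 0.0379 -22.9
tip 0.168 0.0381 -21.8
wedgebase 0.165 0.0525 -21.6
wedgebase 0.168 0.0525 -20.8
```

The white line is about 2° short of the red tip: line end at crop (328,295), tip at (352,278). A small nudge, then hold, release and lift.

Request:
drive_tool --commands '[{"hand": 0.4, "translation": [0, 0, 0], "angular": [0, 0, -0.025]}, {"hand": 0.4, "translation": [0, 0, 0], "angular": [0, 0, -0.025]}, {"hand": 0.4, "translation": [0, 0, 0], "angular": [0, 0, -0.025]}, {"hand": 0.4, "translation": [0, 0, 0], "angular": [0, 0, -0.025]}, {"hand": 0.4, "translation": [0, 0, 0], "angular": [0, 0, -0.025]}, {"hand": 0.8, "translation": [0, 0, 0], "angular": [0, 0, -0.025]}, {"hand": 1, "translation": [0, 0, 0], "angular": [0, 0, -0.025]}, {"hand": 1, "translation": [0, 0, 0], "angular": [0, 0, -0.025]}, {"hand": 1, "translation": [0, 0, 20], "angular": [0, 0, -0.025]}, {"hand": 1, "translation": [0, 0, 60], "angular": [0, 0, -0.025]}, {"hand": 1, "translation": [0, 0, 110], "angular": [0, 0, -0.025]}, {"hand": 1, "translation": [0, 0, 110], "angular": [0, 0, -0.025]}]'

```text
t: 9.35
eef_pos: [0.6285, 0.2216, 0.3089]
tool_rot: [-0.002, 0.994, 0.112, 0.005]
contact_force: [0.9, -0.4, -0.8]
gripper_width: 1.004
grasp_force: 0.0
```

```bash
python3 look.py w5 red_mark; python3 - <<'E'
from h import *
print(bot.get_obs()["q"])
m=bot.camera_model("wrist");p=proj(m,(.626,.2203,.18));print(p)
x,y=[int(v) for v in p];x0=max(x-80,0);y0=max(y-60,0)
cv2.imwrite("pics/w5c.png",cv2.resize(cv2.imread("pics/w5.png")[y0:y0+120,x0:x0+160],(800,600),interpolation=cv2.INTER_CUBIC));print(x0,y0)
E
```

```text
red_mark [287.1 147.6] 0.51
[0.6285 0.2216 0.3089] [-0.002  0.994  0.112  0.005] 9.45 [0.691 0.236 0.438] 280.13608499906223 254.58680103845552 193.380602585924
[-0.6343302   0.42121663  0.28328245  1.53096868 -0.12310614  1.20468997
 -1.67565087]
[255.50146016 190.59412572]
175 130
```

View pics/w5c.png

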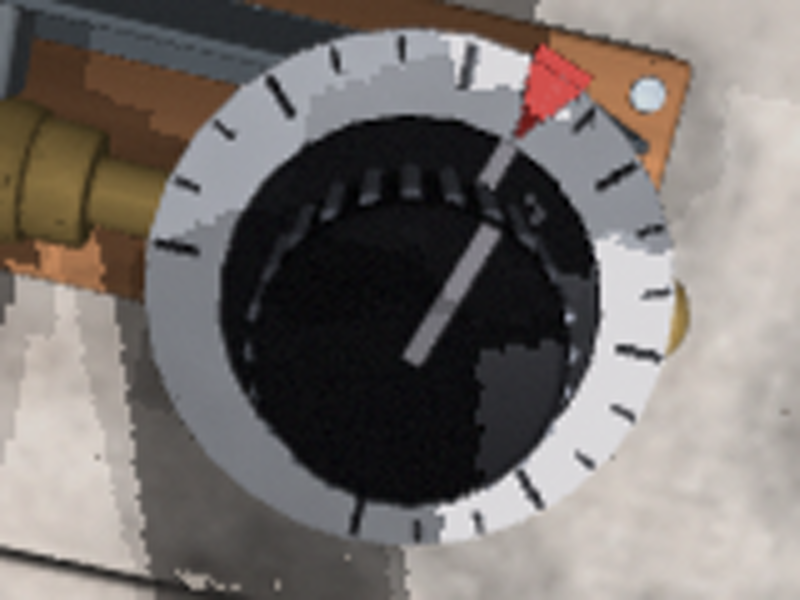

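The knob's line meets the red tip at crop (515,140). Next, the lever: move over its grip, with the jaws turned back to close across it.

Request:
drive_tool --commands '[{"hand": 1, "translation": [0, 20, 20], "angular": [0, 0, 0.18]}, {"hand": 1, "translation": [-10, 40, 30], "angular": [0, 0, 0.36]}, {"hand": 1, "translation": [-25, 60, 30], "angular": [0, 0, 0.54]}, {"hand": 1, "translation": [-45, 80, 30], "angular": [0, 0, 0.72]}, {"hand": 1, "translation": [-65, 95, 30], "angular": [0, 0, 0.9]}, {"hand": 1, "translation": [-85, 100, 30], "angular": [0, 0, 1.08]}, {"hand": 1, "translation": [-95, 101, 30], "angular": [0, 0, 1.26]}, {"hand": 1, "translation": [-95, 101, 30], "angular": [0, 0, 1.44]}, {"hand": 1, "translation": [-95, 101, 30], "angular": [0, 0, 1.62]}]'

```text
t: 10.58
eef_pos: [0.5302, 0.3217, 0.3312]
tool_rot: [-0.0, 0.601, 0.799, -0.001]
contact_force: [-0.4, 0.7, -0.9]
gripper_width: 1.002
grasp_force: 0.0
```

Request:
drive_tool --commands '[{"hand": 1, "translation": [0, 0, 0], "angular": [0, 0, 0.18]}, {"hand": 1, "translation": [0, 0, 0], "angular": [0, 0, 0.36]}, {"hand": 1, "translation": [0, 0, 0], "angular": [0, 0, 0.54]}, {"hand": 0.7, "translation": [0, 0, 0], "angular": [0, 0, 0.72]}, {"hand": 0.7, "translation": [0, 0, 0], "angular": [0, 0, 0.9]}, {"hand": 0.7, "translation": [0, 0, 0], "angular": [0, 0, 1.08]}, {"hand": 0.7, "translation": [0, 0, 0], "angular": [0, 0, 1.24]}, {"hand": 0.7, "translation": [0, 0, 0], "angular": [0, 0, 1.296]}, {"hand": 0.7, "translation": [0, 0, 0], "angular": [0, 0, 1.296]}]'

```text
t: 11.7
eef_pos: [0.5305, 0.3216, 0.3313]
tool_rot: [-0.001, 0.0, 1.0, -0.001]
contact_force: [-0.7, -0.7, -0.3]
gripper_width: 0.701
grasp_force: 0.0
```

```bash
python3 look.py w6 lever_grip yellow_mark; python3 - <<'E'
from h import *
print(bot.get_obs()["q"])
im=cv2.imread("pics/w6.png")
cv2.imwrite("pics/w6c.png",cv2.resize(im[84:384,56:456],(800,600),interpolation=cv2.INTER_CUBIC))
m=bot.camera_model("wrist")
hsv=cv2.cvtColor(im,cv2.COLOR_BGR2HSV)
def big(lo,hi):
    n,l,s,c=cv2.connectedComponentsWithStats(cv2.inRange(hsv,lo,hi));i=1+s[1:,4].argmax();return s[i],c[i]
for n,lo,hi,z in(("blue",(105,150,60),(125,255,255),.181),("yellow",(22,120,90),(35,255,255),.166)):
    s,c=big(lo,hi);print(n,s,c,onz(m,c,z))
E
```

```text
lever_grip [292.3  37.8] 0.23
yellow_mark [283.3 221.9] 0.6
[0.5305 0.3216 0.3313] [-0.001  0.     1.    -0.001] 11.85 [0.463 0.322 0.46 ] 280.13608499906223 254.58680103845552 193.380602585924
[-0.4399492   0.33842366 -0.27058934  1.5693417   0.09361113  1.24760185
  0.84425048]
blue [250 153  18  62 940] [258.44361702 183.39680851] [0.5287025  0.32543156 0.181     ]
yellow [278 212  16  18 169] [283.65680473 220.14792899] [0.57440098 0.3539209  0.166     ]
```

View pics/w6c.png

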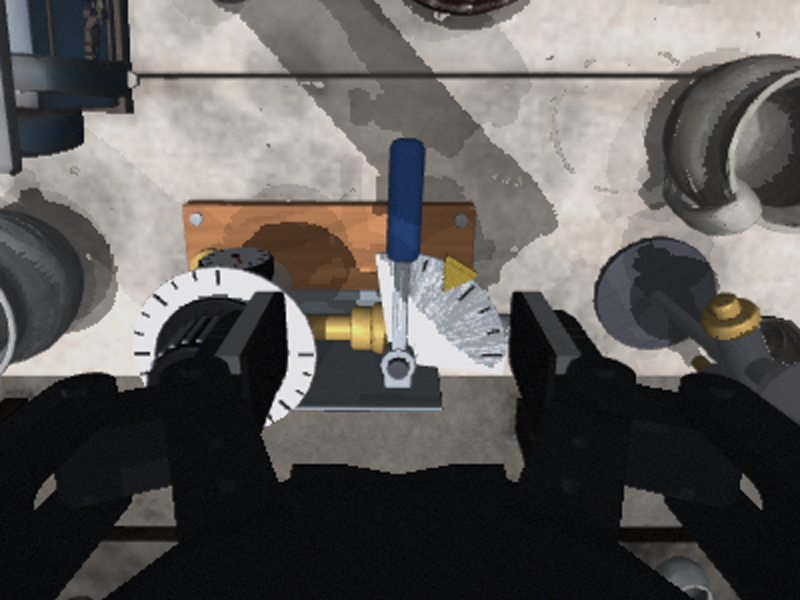

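Grip middle is at (0.530, 0.325), confirmed by two views, and yellow lies about 30° clockwise of the lever. Going down and gripping.

Request:
drive_tool --commands '[{"hand": 0.7, "translation": [0, 3.5, -50], "angular": [0, 0, -0.04]}, {"hand": 0.7, "translation": [0, 3.5, -100], "angular": [0, 0, -0.04]}, {"hand": 0.7, "translation": [0, 3.5, -135], "angular": [0, 0, -0.04]}, {"hand": 0.7, "translation": [0, 3.5, -155], "angular": [0, 0, -0.04]}, {"hand": 0.7, "translation": [0, 3.5, -162], "angular": [0, 0, -0.04]}, {"hand": 0.4, "translation": [0, 3.5, -162], "angular": [0, 0, -0.04]}, {"hand": 0.3, "translation": [0, 3.5, -162], "angular": [0, 0, -0.04]}, {"hand": 0.1, "translation": [0, 3.5, -162], "angular": [0, 0, -0.04]}, {"hand": 0.1, "translation": [0, 3.5, -162], "angular": [0, 0, -0.04]}, {"hand": 0.1, "translation": [0, 3.5, -162], "angular": [0, 0, -0.04]}]' --force 30

```text
t: 13.1
eef_pos: [0.5315, 0.3258, 0.1715]
tool_rot: [0.001, 0.02, 1.0, 0.001]
contact_force: [-1.5, -0.7, 6.2]
gripper_width: 0.206
grasp_force: 31.9
```

Gripped (width 17.5 mm). Swinging along the arc.

Request:
drive_tool --commands '[{"hand": 0.1, "translation": [0.2, 4, 0], "angular": [0, 0, -0.044]}, {"hand": 0.1, "translation": [0.7, 8.3, 0], "angular": [0, 0, -0.087]}, {"hand": 0.1, "translation": [2.1, 16.4, 0], "angular": [0, 0, -0.175]}, {"hand": 0.1, "translation": [4.2, 24.5, 0], "angular": [0, 0, -0.262]}, {"hand": 0.1, "translation": [7, 32.3, 0], "angular": [0, 0, -0.349]}, {"hand": 0.1, "translation": [10.5, 39.8, 0], "angular": [0, 0, -0.436]}, {"hand": 0.1, "translation": [14.6, 47, 0], "angular": [0, 0, -0.524]}, {"hand": 0.1, "translation": [14.6, 47, 0], "angular": [0, 0, -0.524]}, {"hand": 0.1, "translation": [14.6, 47, 0], "angular": [0, 0, -0.524]}, {"hand": 0.1, "translation": [14.6, 47, 0], "angular": [0, 0, -0.524]}]'

```text
t: 14.35
eef_pos: [0.5466, 0.373, 0.1716]
tool_rot: [0.001, 0.278, 0.96, 0.001]
contact_force: [1.4, 0.6, 4.6]
gripper_width: 0.206
grasp_force: 31.8
```

```bash
python3 look.py w7 yellow_mark; python3 - <<'E'
from h import *
im=cv2.imread("pics/w7.png")
cv2.imwrite("pics/w7c.png",cv2.resize(im[84:384,56:456],(800,600),interpolation=cv2.INTER_CUBIC))
E
```

```text
[0.5466 0.373  0.1716] [0.001 0.278 0.96  0.001] 14.45 [0.489 0.408 0.3  ] 280.13608499906223 254.58680103845552 193.380602585924
```

View pics/w7c.png

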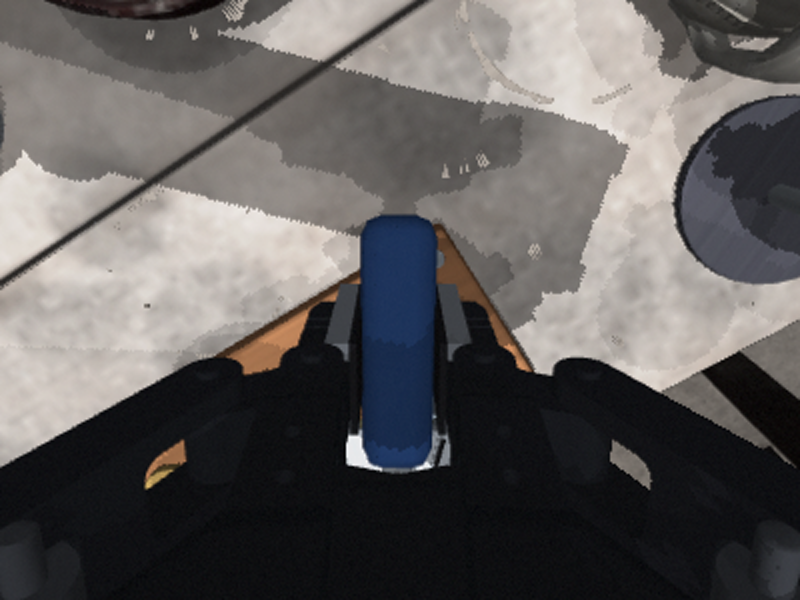

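The lever came with the hand, and the yellow wedge is now hidden under it. Releasing, lifting and checking.

Request:
drive_tool --commands '[{"hand": 0.5, "translation": [0, 0, 0], "angular": [0, 0, 0]}, {"hand": 0.6, "translation": [0, 0, 0], "angular": [0, 0, 0]}, {"hand": 0.6, "translation": [0, 0, 0], "angular": [0, 0, 0]}, {"hand": 0.6, "translation": [0, 0, 20], "angular": [0, 0, 0]}, {"hand": 0.6, "translation": [0, 0, 70], "angular": [0, 0, 0]}, {"hand": 0.8, "translation": [0, 0, 120], "angular": [0, 0, 0]}, {"hand": 1, "translation": [0, 0, 160], "angular": [0, 0, 0]}, {"hand": 1, "translation": [0, 0, 160], "angular": [0, 0, 0]}, {"hand": 1, "translation": [0, 0, 160], "angular": [0, 0, 0]}]'

```text
t: 15.58
eef_pos: [0.5454, 0.3724, 0.3306]
tool_rot: [0.0, 0.278, 0.961, 0.0]
contact_force: [0.2, 0.0, -0.5]
gripper_width: 1.004
grasp_force: 0.0
```

```bash
python3 look.py w8 yellow_mark lever_grip; python3 - <<'E'
from h import *
im=cv2.imread("pics/w8.png");m=bot.camera_model("wrist")
hsv=cv2.cvtColor(im,cv2.COLOR_BGR2HSV)
for n,lo,hi,z in(("blue",(105,150,60),(125,255,255),.181),("yellow",(22,120,90),(35,255,255),.166)):
    N,l,s,c=cv2.connectedComponentsWithStats(cv2.inRange(hsv,lo,hi))
    for i in 1+s[1:,4].argsort()[::-1][:2]:
        P=onz(m,c[i],z);v=P[:2]-[.6262,.3215];print(n,s[i],c[i],P,np.hypot(*v),np.degrees(np.arctan2(v[1],-v[0])))
cv2.imwrite("pics/w8c.png",cv2.resize(im[120:300,150:390],(800,600),interpolation=cv2.INTER_CUBIC))
E
```

```text
lever_grip [184.3 300.8] 0.63
[0.5454 0.3724 0.3306] [0.    0.278 0.961 0.   ] 15.725 [0.488 0.407 0.459] 280.13608499906223 254.58680103845552 193.380602585924
blue [248 153  17  61 944] [255.92584746 182.74470339] [0.54255571 0.37391758 0.181     ] 0.09871154783751367 32.07424182909981
yellow [228 262   4   3   4] [229.5 263. ] [0.6097092  0.29544024 0.166     ] 0.030839226010217755 -57.674080574302764
yellow [402 157   2   2   3] [402.33333333 157.33333333] [0.60400197 0.51545255 0.166     ] 0.1952187108944505 83.47086076965569
```

View pics/w8c.png

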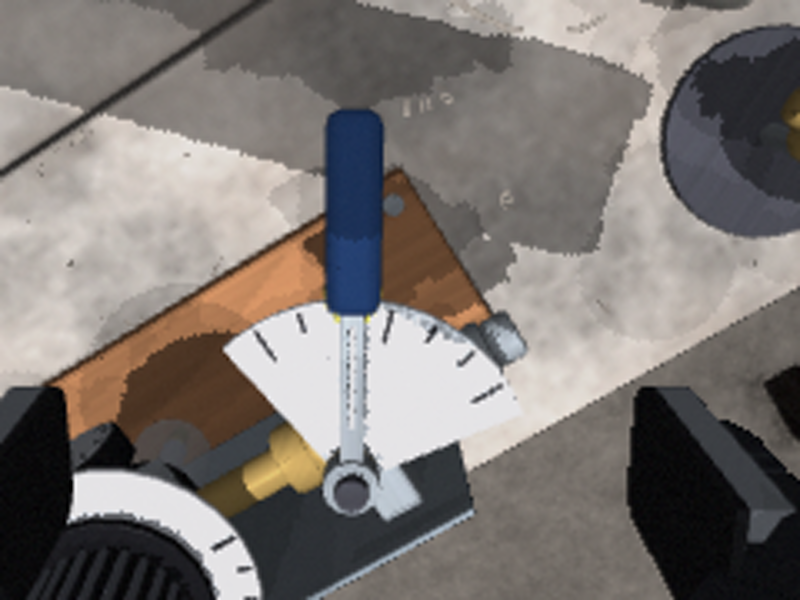

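The lever covers the yellow wedge, with its corners showing evenly at (338,318) and (367,318) either side of the shank. The hand is clear, so I'm handing in.

```bash
python3 -c "
from station import bot
print(bot.hand_in())"
```

```text
the job is handed in; nothing more can be done
None
```

The job is handed in; the last pictures show the knob's white line at the red mark and the cock lever centred over the yellow mark, with the gripper clear of everything (the hand-in returned no verdict).

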